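# Load a cup blank through the sprung gate of the feed chute

## Task

Pick up the sawn blank with the pencil cross on its top and lay it, cross up, on the chute's open apron, then push it in through the sprung green gate until it presses firmly but gently against the rubber-faced stop inside, feeling for the stop because it has been set to an unknown depth. Then leave the blank there against the stop with the gate swung shut behind it; do not disturb the plain blank.

Things in the scene. Friction and masses are not known exactly. Their poses are not given: they have to be found in the camera images.
- cup_blank: Sawn wooden blank with eight sides and a pencil cross on its top, 67 (its x) x 59 (its y) x 36 mm high, 55 to 105 g; origin at the centre of its underside, z up. It starts on the bench top; bars up to 6 mm high lie near it. Grip it across its 59 mm, along its y. After pushing it home ease off by a few mm before lifting the fingers, or they drag it up with them.
- plain_blank: A similar blank WITHOUT a cross, 68 x 70 x 31 mm; not to be moved. Origin at the centre of its underside.
- chute: Feed chute fixed to the bench. Origin on the bench top under the middle of the gate; x is the direction in which the blank is pushed in, y to the left of it, z up. Plywood floor 8 mm thick (top at z = 8 mm), 104 mm wide, from x = -98 to +205 mm. From x = -9 mm on, two dark walls stand 76 mm apart inside, up to z = 52 mm. The far end is closed.
- apron (a point): Middle of the open apron, on the floor's top at chute x = -53 mm, z = 8 mm; axes as the chute's. The apron (chute x = -98 to -9 mm) has no walls. The blank goes through with its 67 mm (its x) along the chute.
- slot (a point): Middle of the slot between the pale roof strips on the walls, on their top: chute x = 60, z = 57 mm (strips 5 mm thick; small steel plates over the gate posts reach 62 mm). The slot is 46 mm wide and open from the gate to the far end: fingertips that push the blank from behind can travel through the gate and along it, and be lifted out anywhere. The blank cannot pass it.
- left_leaf (a joint): Left (+y) one of the gate's two green leaves, each 39 mm wide, 3 mm thick, top at z = 48 mm, hinged at chute x = 0, y = +-39.5 mm. 0 shut, positive = swung inwards (+x), up to 1.6 rad (flush with the wall). A light spring shuts it (0.03 to 0.06 N m); pushing the blank through the pair takes up to about 10 N. It stays open while anything is within its 39 mm sweep.
- right_leaf (a joint): The same for the right (-y) leaf.
- stop: Adjustable length stop: steel block, origin on the chute floor at chute x = 181 mm, axes as the chute's, with a rod to a rubber pad (stop_pad, origin on its face) 44 mm wide, 3 to 31 mm above the floor. The pad's face is set anywhere from chute x = 115 to 151 mm: not measured, to be felt. It gives 3 N per mm over 5 mm; seat the blank with 4 to 12 N, over 20 N spoils the setting.

How it is judged:
By the outcome, as a careful person would: the job done as asked, in the order asked, and still so for the second after the job is handed in, with the robot touching nothing.
It also fails if it takes over 64 s, if anything falls off the work surface, if the arm or the gripper's body presses on something with over 40 N, if the wrist force passes 120 N, or if a joint passes its speed limit or range.

## Robot

A 6-joint arm with a two-finger parallel gripper is mounted at the origin on a cart in front of the work surface, level with it; the furniture and walls round the work are solid. World frame = base frame: x ahead of the robot, y to its left, z up, the work surface at z = 0. Lengths are in m, angles in degrees, forces in N, time in s.
With the tool pointing down it reaches from about 0.35 to 0.775 m from the base axis. Payload 7.3 kg.
Tool frame: the origin (TCP) lies between the finger pads; the fingertips stand 17 mm ahead of it and the grasp point (between the pads) lies 2 mm behind it; z points along the fingers, y is the direction in which the jaws open and shut (so a half turn about z gives the same grasp; the last joint's range is limited). The gripper opens to 92 mm and grips with 3 to 60 N. Pads are 19 mm wide; open, the fingers measure 130 mm over their backs; the gripper's body (75 mm by 190 mm) begins 47 mm behind the grasp point.
Start: joints at [54.717, 19.595, 87.324, -0, 73.075, -8.365], TCP at [0.238, 0.468, 0.244] pointing down, gripper open.
Joint ranges: [-145.02, 145.02], [-44.19, 115.74], [2.07, 154.8], [-57.11, 237.11], [16.16, 152.29], [-177.93, 177.93]. Speed limits (degrees/s): [147.25, 147.25, 180, 180, 180, 180].

## Interface

Orientations are given as a 3x3 rotation matrix whose columns are the frame's x, y, z axes.
In Python, from rig import * gives the robot as it stands.
- The arm moves only by the tool apply_moves, never from a script. Its argument "increments" is a list of rows, each an object with "delta_pos": the shift along the tool's x, y, z in units of 25 mm (1.0 is 25 mm), a list of three; "dr": the turn, a rotation vector about the tool's x, y, z in units of 5 degrees (1.0 is 5 degrees), a list of three. In form: [{"delta_pos": [tx, ty, tz], "dr": [ax, ay, az]}, ...]. A call has 1 to 20 rows; each row is the pose to reach, as a shift and turn from the pose commanded when the call began, along the tool's axes at that moment; what a row does not reach only later rows make up. A row lasts 1/10 s, in which the tool goes at most 50 mm and 8.59 degrees, less where a joint would pass 70% of its speed; a pose out of reach is approached as far as the arm can. A call with a gripper value outside its range is refused whole. "claw" is the opening, from -1 (shut) to 1 (fully open), set as the call begins (left out, the last holds). The fingers move at their own pace and stop on an object; the grip force is fixed at half the most. Time passes only in rows, so rows that repeat a pose let the fingers close. It gives the time, the measured TCP pose, the force and the opening at its end, in the units of the state.
- observe(): the state, without advancing time (a new reading comes with each control period).
- grab_frame(name): name is "scene" or "top"; returns a dict with "img" (400x640x3 uint8, red, green, blue), "range_z" (400x640 float32, m along the optical axis (not along the pixel's ray), 0 where there is no reading), "vfov" (degrees; the focal length in pixels is half the picture's height over the tangent of half this angle, whatever the lens; pixels are square), "cx", "cy" (the principal point, pixels), "world_from_camera" (4x4, takes a point from camera to world coordinates). Camera axes: x right, y down, z forward; pixel columns grow to the right and rows downward; lengths in m; the calibration is good to about 2 mm. A picture is of the moment at which its call begins.
- finish_job(): hands the job in, once; it reports no verdict.
The state is a dict: "time": time; "q": joint angles; "joint_vel": joint speeds; "effort": joint torques, N m; "position": TCP position; "orientation": TCP orientation; "contact_force": force on the tool from outside, world axes, zero at the start; "moment": the same for the moment, N m; "width": finger opening in m.
Only numpy, scipy, OpenCV 4.12 (cv2) and the standard library are available. Lean on these libraries where they do the work, as an engineer would, in place of code of your own. Each camera call takes 0.05 s, during which the arm holds its last target. There are 200 camera calls.

## Working session

There is one attempt and no reset: what is moved stays moved. The work goes in short steps, Python scripts to look and compute and a tool call to move; the robot and the scene stay as the last step left them, time stands still between calls to the robot, and variables do not carry over. Pictures are saved under pics/ and viewed, about 8 in all and at most 12, crops included, and the job is handed in when it is done.

Besides the shell and the picture viewer there is one more tool, called after "Emit:" as a command line: name --argument value ..., lists and objects as JSON in quotes. apply_moves: Moves the arm, as the interface text tells. Its arguments: {"type":"object","properties":{"increments":{"type":"array"},"claw":{"type":"number"}},"required":["increments"]}

```bash
mkdir -p pics; cat > h.py <<'E'
from rig import *
import numpy as np, cv2
def shot(n,f):
    d=grab_frame(n); cv2.imwrite('pics/'+f+'.png',d['img'][:,:,::-1]); np.savez('pics/'+f+'.npz',**d); return d
def load(f): return dict(np.load('pics/'+f+'.npz'))
def ray(d,u,v):
    f=200/np.tan(np.radians(float(d['vfov']))/2); T=d['world_from_camera']
    r=np.stack([(np.asarray(u,float)-d['cx'])/f,(np.asarray(v,float)-d['cy'])/f,np.ones(np.shape(u))],-1)
    return T[:3,3], r@T[:3,:3].T
def onplane(d,u,v,z):
    o,r=ray(d,u,v); return o+r*((z-o[2])/r[...,2])[...,None]
def cloud(d):
    v,u=np.mgrid[:400,:640]; o,r=ray(d,u,v); return o+r*d['range_z'][...,None]
E
python3 - <<'E'
from h import *
for n in('top','scene'):
    d=shot(n,n+'0'); print(n,d['vfov'],d['cx'],d['cy'],d['world_from_camera'].round(3).tolist())
a=cv2.imread('pics/top0.png');b=cv2.imread('pics/scene0.png')
s=observe();print(s['time'],s['position'],s['orientation'],s['contact_force'],s['width'])
E
```

```text
top 55.70775091870349 322.9612042060152 203.4741523046793 [[-0.003, -0.994, 0.113, 0.414], [-1.0, 0.001, -0.019, 0.136], [0.018, -0.113, -0.993, 0.923], [0.0, 0.0, 0.0, 1.0]]
scene 46.717236494265094 319.4593754448576 201.26697132649247 [[0.51, -0.651, 0.562, -0.031], [-0.86, -0.374, 0.347, -0.191], [-0.016, -0.66, -0.751, 0.781], [0.0, 0.0, 0.0, 1.0]]
0.1 [0.23745056 0.46786257 0.24311194] [[-8.91669849e-01  4.52685615e-01 -7.83339983e-04]
 [ 4.52686251e-01  8.91669176e-01 -1.11329273e-03]
 [ 1.94508514e-04 -1.34729680e-03 -9.99999073e-01]] [ 1.00993301 -0.30456665  0.58127003] 0.0917256086396238
```

View pics/top0.png

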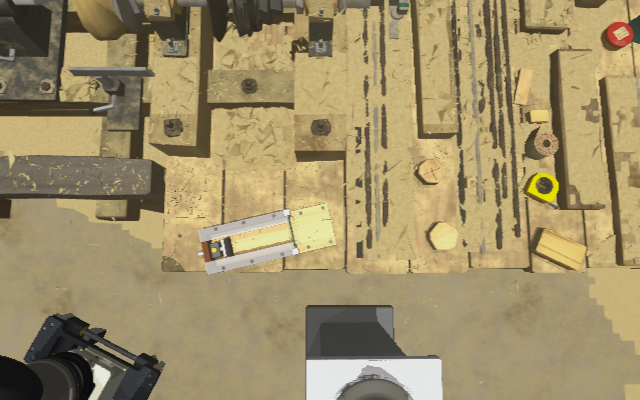

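View pics/scene0.png

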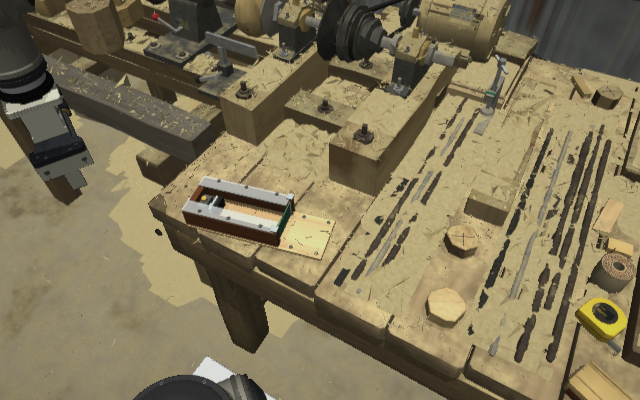

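The top view shows the crossed blank at about (429,171), the plain blank at (443,235), and the chute from (333,225) at the apron to (200,250) at its closed end. Push-in is toward image left. The scene view shows the cross at (462,238) and the gate at (290,215). Next I'll look at crops.

```bash
python3 - <<'E'
from h import *
d=load('top0'); im=d['img'][:,:,::-1]
a=cv2.resize(im[190:285,185:350],None,fx=4.8,fy=4.8,interpolation=cv2.INTER_CUBIC)[:,:792]
b=cv2.resize(im[145:195,395:470],None,fx=5,fy=5,interpolation=cv2.INTER_CUBIC)
s=load('scene0')['img'][:,:,::-1]; 
cv2.imwrite('pics/c1.png',a)
c=np.zeros((600,800,3),np.uint8); c[:250,:375]=b
e=cv2.resize(s[210:270,430:500],None,fx=5,fy=5,interpolation=cv2.INTER_CUBIC); c[:300,400:750]=e
e=cv2.resize(s[165:265,170:345],None,fx=3,fy=3,interpolation=cv2.INTER_CUBIC); c[300:,:525]=e
cv2.imwrite('pics/c2.png',c)
E
```

```text
(no output)
```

View pics/c1.png

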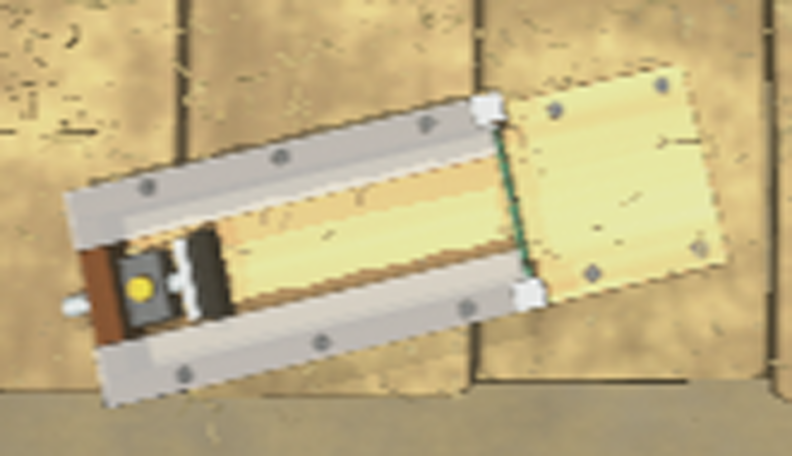

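View pics/c2.png

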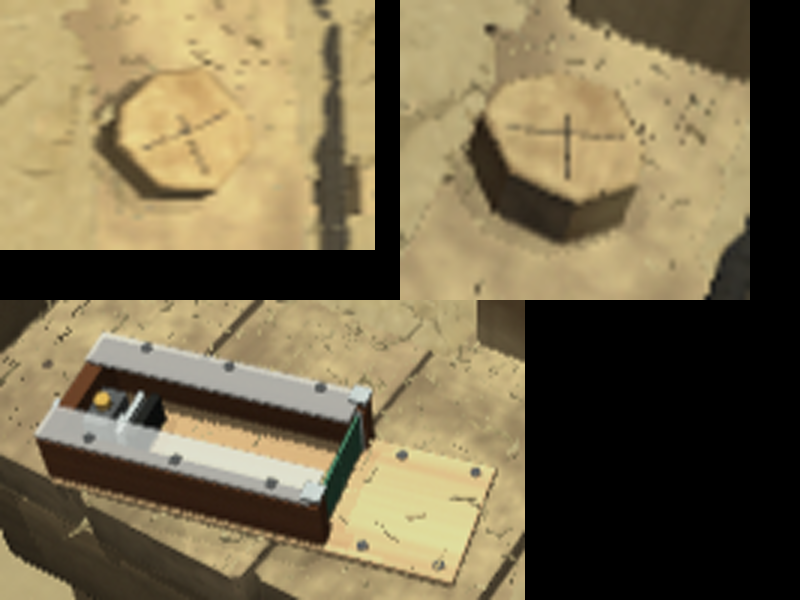

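```bash
python3 - <<'E'
from h import *
d=load('top0'); P=cloud(d)
px=lambda x,y,s,o:((np.array(x)+.5)/s-.5+o[0],(np.array(y)+.5)/s-.5+o[1])
o=(185,190)
ap=onplane(d,*px([680,723],[65,262],4.8,o),.008)
pl=onplane(d,*px([487,530],[110,294],4.8,o),.062)
rf=onplane(d,*px([65,105],[193,405],4.8,o),.057)
pad=onplane(d,*px([216,232],[226,312],4.8,o),.039)
print('apron',ap.round(4),'plates',pl.round(4),'roof end',rf.round(4),'pad',pad.round(4))
A,B,C=ap.mean(0),pl.mean(0),rf.mean(0)
print(A,B,C,'ang',[np.degrees(np.arctan2(*(q-p)[[1,0]])) for p,q in((A,B),(B,C),(A,C))], np.linalg.norm((B-A)[:2]),np.linalg.norm((C-B)[:2]))
b=onplane(d,*px([143,228,180,208],[147,114,128,174],5,(395,145)),.036)
print('cross',b.round(4)); 
for i in(0,2): e=b[i+1]-b[i];print(np.degrees(np.arctan2(e[1],e[0])),np.linalg.norm(e))
for n in('top0','scene0'):
    d=load(n);P=cloud(d); ctr=b.mean(0)
    m=(abs(P[...,2]-.036)<.006)&(np.hypot(P[...,0]-ctr[0],P[...,1]-ctr[1])<.06)&(d['range_z']>0)
    Q=P[m]; print(n,m.sum(),'z',np.median(Q[:,2]))
    for a in range(0,180,15):
        w=np.array([np.cos(np.radians(a)),np.sin(np.radians(a))]); t=Q[:,:2]@w; print(a,round(np.ptp(t)*1e3,1),end='; ')
    cn,_=cv2.findContours(m.astype(np.uint8),cv2.RETR_EXTERNAL,cv2.CHAIN_APPROX_NONE); c=max(cn,key=cv2.contourArea)[:,0]
    W=onplane(d,c[:,0],c[:,1],.036)[:,:2]; h=cv2.convexHull((W*1000).astype(np.float32)); 
    M=cv2.moments(h); print('\ncentre',M['m10']/M['m00'],M['m01']/M['m00'],'area',M['m00'])
    ex={a:np.ptp(h[:,0]@[np.cos(np.radians(a)),np.sin(np.radians(a))]) for a in range(0,180,1)}
    for a in range(0,90,1):
        if abs(ex[a]-ex[a+90])>0 and a%3==0: print(a,round(ex[a],1),round(ex[a+90],1),end='; ')
    print('minrect',cv2.minAreaRect(h))
E
```

```text
apron [[0.5189 0.1107 0.008 ]
 [0.4196 0.0896 0.008 ]] plates [[0.4913 0.204  0.062 ]
 [0.4045 0.1831 0.062 ]] roof end [[0.4526 0.4033 0.057 ]
 [0.3536 0.3814 0.057 ]] pad [[0.4373 0.3359 0.039 ]
 [0.3961 0.3272 0.039 ]]
[0.46924848 0.10014402 0.008     ] [0.44791132 0.1935222  0.062     ] [0.40308609 0.39235763 0.057     ] ang [np.float64(102.87125715255573), np.float64(102.70431333367819), np.float64(102.75768497604214)] 0.09578496158032217 0.20382548730874286
cross [[ 0.5857 -0.1206  0.036 ]
 [ 0.6018 -0.1621  0.036 ]
 [ 0.595  -0.1387  0.036 ]
 [ 0.5726 -0.1514  0.036 ]]
-68.79430762493188 0.044522097973139066
-150.4401211489524 0.025673829866566352
top0 511 z 0.03503872538719832
0 58.9; 15 60.7; 30 62.0; 45 61.0; 60 63.6; 75 65.2; 90 65.0; 105 65.0; 120 61.2; 135 58.9; 150 61.8; 165 62.1; 
centre 594.3272283666759 -139.32451533588127 area 2881.29418460303
0 58.5 65.3; 3 58.6 65.8; 6 58.7 66.0; 9 59.5 66.1; 12 60.3 66.0; 15 61.0 65.7; 18 61.5 65.2; 21 61.9 64.5; 24 62.1 63.7; 27 62.1 62.9; 30 61.9 62.0; 33 61.6 60.9; 36 61.5 59.7; 39 61.3 58.3; 42 60.9 57.9; 45 60.5 58.1; 48 60.
[... 343 characters left out ...]
15 61.7; 30 62.7; 45 63.4; 60 66.3; 75 67.5; 90 65.7; 105 63.6; 120 61.4; 135 57.4; 150 58.7; 165 60.5; 
centre 588.0031729057265 -142.11252734098989 area 3037.7872602159623
0 61.8 65.5; 3 62.1 65.1; 6 62.5 64.6; 9 63.4 64.1; 12 64.1 63.8; 15 64.7 63.3; 18 65.0 62.6; 21 65.2 62.3; 24 65.2 61.9; 27 65.1 61.4; 30 64.7 60.7; 33 64.6 59.8; 36 64.3 58.8; 39 63.8 57.7; 42 63.3 57.7; 45 63.4 58.2; 48 63.6 58.7; 51 64.5 59.5; 54 65.5 60.2; 57 66.4 60.7; 60 67.1 61.1; 63 67.6 61.5; 66 67.9 62.1; 69 68.1 62.6; 72 68.0 62.9; 75 67.8 63.0; 78 67.4 62.9; 81 66.8 62.7; 84 66.3 62.3; 87 66.0 61.9; minrect ((587.2377319335938, -142.1708526611328), (63.493202209472656, 57.38008499145508), 40.561275482177734)
```

```bash
python3 - <<'E'
from h import *
c=np.zeros((560,800,3),np.uint8)
for i,(n,x,y) in enumerate((('top0',409,149),('scene0',442,216))):
    g=load(n)['img'][:,:,::-1][y:y+45,x:x+40].astype(float)
    g=np.clip((g-60)*1.5,0,255).astype(np.uint8)
    c[:450,i*400:i*400+400]=cv2.resize(g,None,fx=10,fy=10,interpolation=cv2.INTER_CUBIC)
cv2.imwrite('pics/c3.png',c[:450])
E
```

```text
(no output)
```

View pics/c3.png

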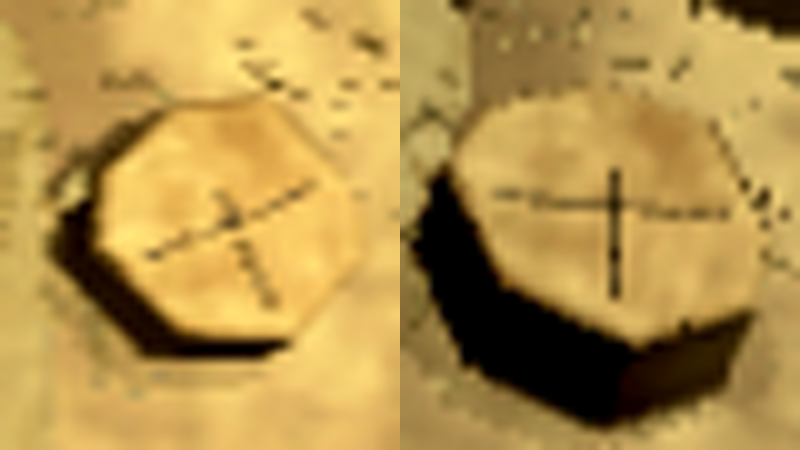

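```bash
python3 - <<'E'
from h import *
def pr(n,o,c,off,z=.036):
    c=np.array(c,float); return 1e3*onplane(load(n),(c[:,0]-off+.5)/10-.5+o[0],(c[:,1]+.5)/10-.5+o[1],z)[:,:2]
T=pr('top0',(409,149),[(165,103),(265,98),(345,175),(360,240),(290,340),(180,332),(97,250),(97,185),(148,258),(315,183),(222,190),(272,305)],0)
S=pr('scene0',(442,216),[(455,165),(500,280),(635,347),(752,315),(760,245),(715,125),(600,90),(485,105),(497,193),(727,213),(614,170),(614,297)],400)
for W in(T,S):
    for i in range(8):
        e=W[(i+1)%8]-W[i]; print(W[i].round(1),'edge len %.1f normal %.0f'%(np.hypot(*e),(np.degrees(np.arctan2(e[1],e[0]))+90)%180))
    for i in(8,10):
        e=W[i+1]-W[i]; print('cross %.1f %.0f'%(np.hypot(*e),np.degrees(np.arctan2(e[1],e[0]))%180))
    a,b,c,d=W[8:]; t=np.linalg.solve(np.c_[b-a,-(d-c)],c-a); print('cross centre',a+t[0]*(b-a),'mean corners',W[:8].mean(0))
E
```

```text
[ 622.7 -126.3] edge len 24.2 normal 3
[ 623.9 -150.5] edge len 26.5 normal 135
[ 605.1 -169.1] edge len 16.1 normal 101
[ 589.3 -172.1] edge len 30.1 normal 54
[ 565.  -154.4] edge len 26.4 normal 176
[ 566.9 -128. ] edge len 27.7 normal 134
[ 586.8 -108.8] edge len 15.8 normal 88
[ 602.6 -109.3] edge len 26.3 normal 50
cross 44.8 114
cross 30.0 22
cross centre [ 594.34019717 -142.13417995] mean corners [ 595.29713606 -139.8237207 ]
[ 583.9 -111.7] edge len 28.8 normal 128
[ 561.2 -129.4] edge len 28.3 normal 175
[ 558.9 -157.7] edge len 25.4 normal 47
[ 577.6 -174.9] edge len 17.8 normal 103
[ 594.9 -170.9] edge len 30.3 normal 125
[ 619.7 -153.5] edge len 23.3 normal 7
[ 616.9 -130.4] edge len 24.3 normal 39
[ 601.5 -111.5] edge len 17.6 normal 91
cross 45.0 114
cross 32.0 19
cross centre [ 590.55195426 -142.46829541] mean corners [ 589.33989754 -142.49016254]
```

```bash
python3 - <<'E'
from h import *
d=load('scene0'); x=np.array([497,453,361,313.]);y=np.array([468,583,393,490.])
u=(x+.5)/3-.5+170; v=(y-300+.5)/3-.5+165
ap=onplane(d,u[:2],v[:2],.008);pl=onplane(d,u[2:],v[2:],.062); A,B=ap.mean(0),pl.mean(0)
print(ap.round(4),pl.round(4),A,B,np.degrees(np.arctan2(*(B-A)[[1,0]])))
# height map (max z) in 15mm grid around blank and chute, from both views
H={}
for n in('top0','scene0'):
    P=cloud(load(n)).reshape(-1,3)
    for r in(('blank',.48,.72,-.26,-.03),('chute',.33,.58,.04,.46)):
        xs=np.arange(r[1],r[2],.02);ys=np.arange(r[3],r[4],.02)
        m=H.setdefault(r[0],np.full((len(xs),len(ys)),-1.))
        i=((P[:,0]-r[1])//.02).astype(int);j=((P[:,1]-r[3])//.02).astype(int)
        k=(i>=0)&(j>=0)&(i<len(xs))&(j<len(ys))&(P[:,2]>-.05)&(P[:,2]<.3)
        np.maximum.at(m,(i[k],j[k]),P[k,2]*1000)
for k in H: print(k);print(H[k].round().astype(int))
# calibration bias check: plain blank centre in each
E
```

```text
[[0.5173 0.1085 0.008 ]
 [0.4167 0.0856 0.008 ]] [[0.4903 0.2027 0.062 ]
 [0.4026 0.1832 0.062 ]] [0.46700905 0.09702611 0.008     ] [0.44645778 0.19297961 0.062     ] 102.08893626872171
blank
[[18 16 16  4  4  4 11  9 14 14 15 17]
 [18 20 17  5  4  8 10 12 12 17 14 20]
 [13 18 18  6  7  7 11 10 11 25 13 19]
 [13 16 21  4  4  4 10  8 14 18 15 21]
 [19 16 17  7 36 37 37 37 19 21 16 22]
 [14 17 17  6 37 38 40 38 19 23 19 17]
 [17 16 18 11 37 41 39 38 16 15 19 22]
 [20 17 16 14 12 36 38 11 13 20 16 20]
 [19 26 17 13 16  7 14 18 14 25 26 21]
 [17 18 46 54 60 64 62 43 19 13 15 17]
 [19 17 56 75 72 65 65 64 14 16 16 18]
 [20 25 55 70 74 70 69 69 12 23 18 17]]
chute
[[ 3  0 -1 -1 -1 -1 -1 -1 -1  2  7 -1  0 -1 14 11 56 12 -1 -1 -1]
 [ 5  4  5  8  4  4 11 11 11 11  8  4 58 59 63 63 61 59  6  8 10]
 [ 4  8 10  7  6  5 17 34 57 59 61 63 62 62 62 62 60 60  4  8  9]
 [ 4  4  9  8 10 12 65 65 62 62 61 63 61 61 61 44 54 56 34  7  5]
 [ 9 13 15 13 12 14 57 64 60 61 59 12 12 13 42 42 60 60  3  6  4]
 [12 16 12 15 13 15 13 51 12 13 14 59 60 61 60 62 61 62 60  9  8]
 [15 18 11 13 14 13 12 58 59 61 61 62 61 62 61 61 62 61 59 10  7]
 [17 10 16 16 15 12 14 65 65 63 61 61 61 61 58  4 14 16 17 14 10]
 [17 14  5 14 14 13 13 65 64 60 57  3  8 12 12 15  4 11 11 16 12]
 [14 13 16 11 13 12  9  9  8  4 11  4 18 12  9 12 13  6 11  9 10]
 [16 14 18 14 24 15  9 11 13 16 15  8 10  6  8 14 14 25 16 15 31]
 [17 25 18 12  6 22 17  8 10  8  9 12 16  6 14 12  8 26 15 26 31]
 [19 14  9  5  9  7 10 11  7 32 17 14 12  7 20 10 11 22 19 25 24]]
```

```bash
python3 - <<'E'
from h import *
for n in('top0','scene0'):
    P=cloud(load(n)).reshape(-1,3)
    k=(P[:,0]>.675)&(P[:,0]<.75)&(P[:,1]>-.2)&(P[:,1]<-.13); print(n,'block z',np.percentile(P[k,2],[5,25,50,75,95]).round(4))
    for y in(-.2,-.18,-.16,-.14,-.12):
        k=(abs(P[:,1]-y)<.01)&(P[:,2]>.03)&(P[:,0]>.635)&(P[:,0]<.7); print(y,np.sort(P[k,0])[:4].round(4))
    k=(P[:,0]>.5)&(P[:,0]<.56)&(abs(P[:,1]+.141)<.02);print('bench x.5-.56',np.median(P[k,2]))
    k=(P[:,0]>.56)&(P[:,0]<.62)&(abs(P[:,1]+.141)<.02);print('blank top',np.median(P[k,2]))
    k=(P[:,0]>.4)&(P[:,0]<.53)&(abs(P[:,1]+.15)<.05)&(P[:,2]>.022);print('plain ctr',P[k].mean(0),P[k].min(0),P[k].max(0))
E
```

```text
top0 block z [0.0016 0.0534 0.057  0.0626 0.0681]
-0.2 [0.6826 0.6829 0.683  0.6831]
-0.18 [0.6819 0.6821 0.6822 0.6822]
-0.16 [0.6766 0.6779 0.6809 0.6814]
-0.14 [0.6784 0.6796 0.6805 0.6809]
-0.12 [0.6799 0.6805 0.6806 0.6807]
bench x.5-.56 0.000915584315573148
blank top 0.03432879468715172
plain ctr [ 0.43791305 -0.16383978  0.03040566] [ 0.40276987 -0.19865083  0.02260759] [ 0.47129232 -0.13057955  0.03536241]
scene0 block z [0.002  0.0303 0.0539 0.0597 0.0651]
-0.2 [0.6769 0.6784 0.6784 0.6785]
-0.18 [0.6768 0.6776 0.6779 0.6779]
-0.16 [0.6759 0.6768 0.677  0.6771]
-0.14 [0.6759 0.676  0.6761 0.6762]
-0.12 [0.6753 0.6771 0.6771 0.6772]
bench x.5-.56 -0.0006904985899234273
blank top 0.03163244404826526
plain ctr [ 0.43202072 -0.16667659  0.02941632] [ 0.40151415 -0.19961217  0.02237451] [ 0.4694229  -0.13267001  0.03380176]
```

```bash
cat >> h.py <<'E'
from scipy.spatial.transform import Rotation as Ro
O=np.array([.447,.1935,0]); ANG=102.5
def chute(x,y=0,z=0):
    a=np.radians(ANG); return O+[x*np.cos(a)-y*np.sin(a),x*np.sin(a)+y*np.cos(a),z]
def go(pos,jaw):
    s=observe(); R=np.array(s['orientation']); a=np.radians(jaw)
    y=np.array([np.cos(a),np.sin(a),0]); z=np.array([0,0,-1.]); T=np.c_[np.cross(y,z),y,z]
    print('t',s['time'],'pos',np.round(s['position'],4),'w',s['width'],'F',np.round(s['contact_force'],1))
    print('delta_pos',(R.T@(np.array(pos)-s['position'])/.025).round(2).tolist(),'dr',(np.degrees(Ro.from_matrix(R.T@T).as_rotvec())/5).round(2).tolist())
E
python3 -c "
from h import *
go([.592,-.141,.11],1)"
```

```text
t 0.1 pos [0.2375 0.4679 0.2431] w 0.0917256086396238 F [ 1.  -0.3  0.6]
delta_pos [-23.67, -15.29, 5.34] dr [-0.02, 0.01, 12.42]
```

Emit:
apply_moves --increments '[{"delta_pos":[-23.67,-15.29,3],"dr":[-0.02,0.01,12.42]},{"delta_pos":[-23.67,-15.29,3],"dr":[-0.02,0.01,12.42]},{"delta_pos":[-23.67,-15.29,3],"dr":[-0.02,0.01,12.42]},{"delta_pos":[-23.67,-15.29,3],"dr":[-0.02,0.01,12.42]},{"delta_pos":[-23.67,-15.29,3],"dr":[-0.02,0.01,12.42]},{"delta_pos":[-23.67,-15.29,3],"dr":[-0.02,0.01,12.42]},{"delta_pos":[-23.67,-15.29,3],"dr":[-0.02,0.01,12.42]},{"delta_pos":[-23.67,-15.29,3],"dr":[-0.02,0.01,12.42]},{"delta_pos":[-23.67,-15.29,3],"dr":[-0.02,0.01,12.42]},{"delta_pos":[-23.67,-15.29,3],"dr":[-0.02,0.01,12.42]},{"delta_pos":[-23.67,-15.29,3],"dr":[-0.02,0.01,12.42]},{"delta_pos":[-23.67,-15.29,3],"dr":[-0.02,0.01,12.42]},{"delta_pos":[-23.67,-15.29,3],"dr":[-0.02,0.01,12.42]},{"delta_pos":[-23.67,-15.29,3],"dr":[-0.02,0.01,12.42]},{"delta_pos":[-23.67,-15.29,5.34],"dr":[-0.02,0.01,12.42]},{"delta_pos":[-23.67,-15.29,5.34],"dr":[-0.02,0.01,12.42]},{"delta_pos":[-23.67,-15.29,5.34],"dr":[-0.02,0.01,12.42]},{"delta_pos":[-23.67,-15.29,5.34],"dr":[-0.02,0.01,12.42]}]' --claw 0.85

```text
time: 1.9
position: [0.5925, -0.1398, 0.1114]
orientation: [[-0.018, 1.0, 0.002], [1.0, 0.018, 0.001], [0.001, 0.002, -1.0]]
contact_force: [0.1, -0.3, 0.9]
width: 0.0847
```

```bash
python3 - <<'E'
from h import *
go([.592,-.141,.027],1)
t=shot('top','top1');s=shot('scene','scene1')
c=np.zeros((600,800,3),np.uint8)
c[:400,:400]=cv2.resize(t['img'][110:210,380:480,::-1],None,fx=4,fy=4); c[:400,400:]=cv2.resize(s['img'][180:280,410:510,::-1],None,fx=4,fy=4)
cv2.imwrite('pics/c4.png',c[:400])
E
```

```text
t 1.9 pos [ 0.5925 -0.1398  0.1114] w 0.08474973954449112 F [ 0.1 -0.3  0.9]
delta_pos [-0.05, -0.03, 3.38] dr [0.02, -0.02, 0.01]
```

View pics/c4.png

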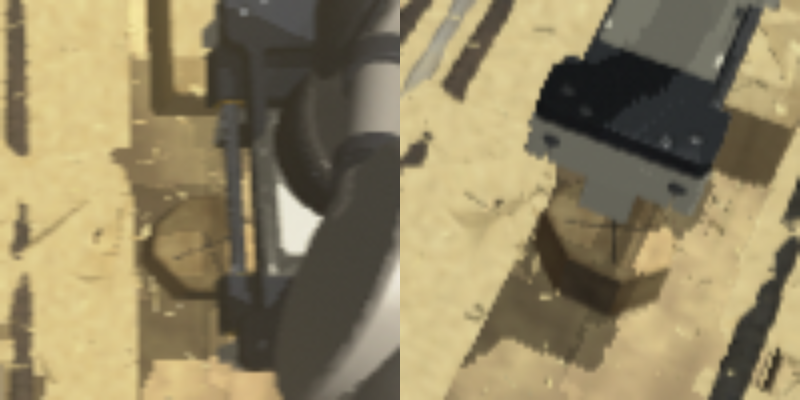

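The blank sits under the open jaws in both views: scene crop cross at (615,225), gripper straddling it. I'll descend part way and check the force.

Emit:
apply_moves --increments '[{"delta_pos":[-0.05,-0.02,1],"dr":[0.02,-0.02,0]},{"delta_pos":[-0.05,-0.02,2],"dr":[0.02,-0.02,0]},{"delta_pos":[-0.05,-0.02,2.5],"dr":[0.02,-0.02,0]},{"delta_pos":[-0.05,-0.02,2.7],"dr":[0.02,-0.02,0]},{"delta_pos":[-0.05,-0.02,2.7],"dr":[0.02,-0.02,0]}]'

```text
time: 2.5
position: [0.5921, -0.1415, 0.0432]
orientation: [[-0.018, 1.0, -0.0], [1.0, 0.018, -0.0], [-0.0, -0.0, -1.0]]
contact_force: [1.3, -0.6, 0.5]
width: 0.0848
```

Emit:
apply_moves --increments '[{"delta_pos":[0,0,0.3],"dr":[0,0,0]},{"delta_pos":[0,0,0.65],"dr":[0,0,0]},{"delta_pos":[0,0,0.65],"dr":[0,0,0]}]'

```text
time: 2.8
position: [0.5912, -0.1415, 0.0255]
orientation: [[-0.017, 1.0, -0.002], [1.0, 0.017, 0.0], [0.001, -0.002, -1.0]]
contact_force: [-0.7, 1.2, -0.1]
width: 0.0851
```

Emit:
apply_moves --increments '[{"delta_pos":[0,0,0],"dr":[0,0,0]},{"delta_pos":[0,0,0],"dr":[0,0,0]},{"delta_pos":[0,0,0],"dr":[0,0,0]},{"delta_pos":[0,0,0],"dr":[0,0,0]},{"delta_pos":[0,0,0],"dr":[0,0,0]},{"delta_pos":[0,0,0],"dr":[0,0,0]},{"delta_pos":[0,0,0],"dr":[0,0,0]},{"delta_pos":[0,0,0],"dr":[0,0,0]}]' --claw -1

```text
time: 3.6
position: [0.5921, -0.1418, 0.0267]
orientation: [[-0.017, 1.0, -0.0], [1.0, 0.017, -0.0], [-0.0, -0.0, -1.0]]
contact_force: [-0.0, 0.4, 2.3]
width: 0.0581
```

Emit:
apply_moves --increments '[{"delta_pos":[0,0,-1],"dr":[0,0,0]},{"delta_pos":[0,0,-2.5],"dr":[0,0,0]},{"delta_pos":[0,0,-4],"dr":[0,0,0]},{"delta_pos":[0,0,-4],"dr":[0,0,0]}]'

```text
time: 4.0
position: [0.5946, -0.1426, 0.1318]
orientation: [[-0.017, 1.0, 0.008], [1.0, 0.017, -0.003], [-0.004, 0.008, -1.0]]
contact_force: [-0.3, 0.0, -0.6]
width: 0.0582
```

```bash
python3 -c "
from h import *
go(chute(-.055,0,.10),12.5)"
```

```text
t 4.0 pos [ 0.5946 -0.1426  0.1318] w 0.058177620165525475 F [-0.3  0.  -0.6]
delta_pos [11.39, -5.24, 1.19] dr [0.09, 0.05, -2.3]
```

Emit:
apply_moves --increments '[{"delta_pos":[2,-1,0],"dr":[0,0,0]},{"delta_pos":[4,-2,0],"dr":[0,0,-1]},{"delta_pos":[6,-3,0],"dr":[0,0,-2]},{"delta_pos":[8,-4,0],"dr":[0,0,-2.3]},{"delta_pos":[10,-5,0.5],"dr":[0,0,-2.3]},{"delta_pos":[11,-5.24,1],"dr":[0,0,-2.3]},{"delta_pos":[11.39,-5.24,1],"dr":[0,0,-2.3]},{"delta_pos":[11.39,-5.24,1],"dr":[0,0,-2.3]}]'

```text
time: 4.8
position: [0.4542, 0.1428, 0.1004]
orientation: [[-0.22, 0.976, -0.003], [0.976, 0.22, -0.0], [0.001, -0.003, -1.0]]
contact_force: [0.1, -0.8, -0.7]
width: 0.0584
```

```bash
python3 - <<'E'
from h import *
go(chute(-.055,0,.037),12.5)
t=shot('top','top2');s=shot('scene','scene2')
c=np.zeros((400,800,3),np.uint8)
c[:,:400]=cv2.resize(t['img'][170:290,240:360,::-1],(400,400)); c[:,400:]=cv2.resize(s['img'][150:290,210:350,::-1],(400,400))
cv2.imwrite('pics/c5.png',c)
E
```

```text
t 4.8 pos [0.4542 0.1428 0.1004] w 0.05836331741642461 F [ 0.1 -0.8 -0.7]
delta_pos [-0.16, 0.17, 2.54] dr [-0.04, -0.01, 0.04]
```

View pics/c5.png

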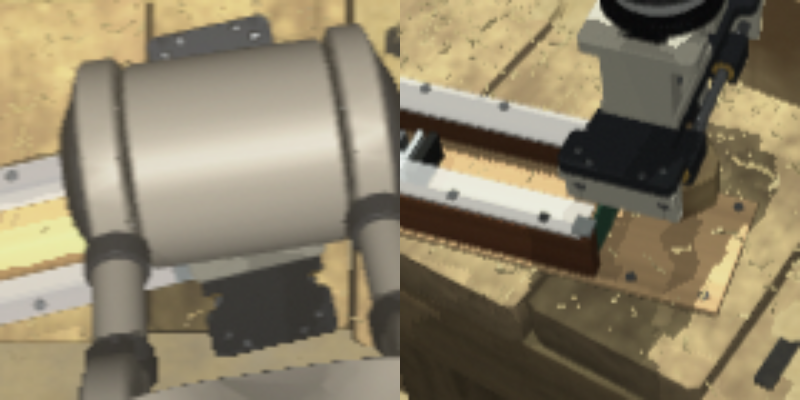

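Top crop shows only the arm, which hides the blank. The scene crop shows the gripper over the apron, just outside the gate at about (600,225). Lowering now.

Emit:
apply_moves --increments '[{"delta_pos":[-0.16,0.15,0.8],"dr":[0,0,0.04]},{"delta_pos":[-0.16,0.15,1.6],"dr":[0,0,0.04]},{"delta_pos":[-0.16,0.15,2.2],"dr":[0,0,0.04]},{"delta_pos":[-0.16,0.15,2.45],"dr":[0,0,0.04]},{"delta_pos":[-0.16,0.15,2.55],"dr":[0,0,0.04]},{"delta_pos":[-0.16,0.15,2.6],"dr":[0,0,0.04]},{"delta_pos":[-0.16,0.15,2.6],"dr":[0,0,0.04]}]'

```text
time: 5.6
position: [0.461, 0.1374, 0.037]
orientation: [[-0.212, 0.977, 0.0], [0.977, 0.212, -0.0], [-0.0, 0.0, -1.0]]
contact_force: [1.1, -0.3, -0.0]
width: 0.0582
```

Emit:
apply_moves --increments '[{"delta_pos":[0.05,-0.06,0.06],"dr":[0,0,0]},{"delta_pos":[0.05,-0.06,0.1],"dr":[0,0,0]},{"delta_pos":[0.05,-0.06,0.1],"dr":[0,0,0]}]'

```text
time: 5.9
position: [0.4587, 0.1387, 0.0347]
orientation: [[-0.213, 0.977, -0.0], [0.977, 0.213, -0.0], [-0.0, -0.0, -1.0]]
contact_force: [-0.9, -0.2, 5.1]
width: 0.0587
```

Emit:
apply_moves --increments '[{"delta_pos":[0,0,0],"dr":[0,0,0]},{"delta_pos":[0,0,0],"dr":[0,0,0]},{"delta_pos":[0,0,0],"dr":[0,0,0]},{"delta_pos":[0,0,0],"dr":[0,0,0]},{"delta_pos":[0,0,0],"dr":[0,0,0]}]' --claw 0.8

```text
time: 6.4
position: [0.4588, 0.1386, 0.034]
orientation: [[-0.213, 0.977, -0.001], [0.977, 0.213, -0.0], [0.0, -0.001, -1.0]]
contact_force: [-0.2, 0.9, 0.2]
width: 0.0823
```

Emit:
apply_moves --increments '[{"delta_pos":[0,0,-0.5],"dr":[0,0,0]},{"delta_pos":[0,0,-2],"dr":[0,0,0]},{"delta_pos":[0,0,-4],"dr":[0,0,0]},{"delta_pos":[-2,0,-4],"dr":[0,0,0]},{"delta_pos":[-4,0,-4],"dr":[0,0,0]},{"delta_pos":[-6,0,-4],"dr":[0,0,0]},{"delta_pos":[-7,0,-4],"dr":[0,0,0]},{"delta_pos":[-7,0,-4],"dr":[0,0,0]}]'

```text
time: 7.2
position: [0.4968, -0.0355, 0.134]
orientation: [[-0.209, 0.978, 0.0], [0.978, 0.209, -0.001], [-0.001, 0.0, -1.0]]
contact_force: [0.3, 1.2, 0.5]
width: 0.0825
```

```bash
python3 - <<'E'
from h import *
go(chute(-.14,0,.08),102.5); print(np.round(observe()['q'],1))
t=shot('top','top3');s=shot('scene','scene3')
c=np.zeros((400,800,3),np.uint8)
c[:,:400]=cv2.resize(t['img'][175:275,270:370,::-1],(400,400)); c[:,400:]=cv2.resize(s['img'][185:285,260:360,::-1],(400,400))
cv2.imwrite('pics/c6.png',c)
E
```

```text
t 7.2 pos [ 0.4968 -0.0355  0.134 ] w 0.08245954687629255 F [0.3 1.2 0.5]
delta_pos [3.78, 0.01, 2.16] dr [-0.01, 0.01, -18.09]
[-1.290e+01  2.370e+01  1.003e+02 -1.000e-01  5.590e+01 -2.490e+01]
```

View pics/c6.png

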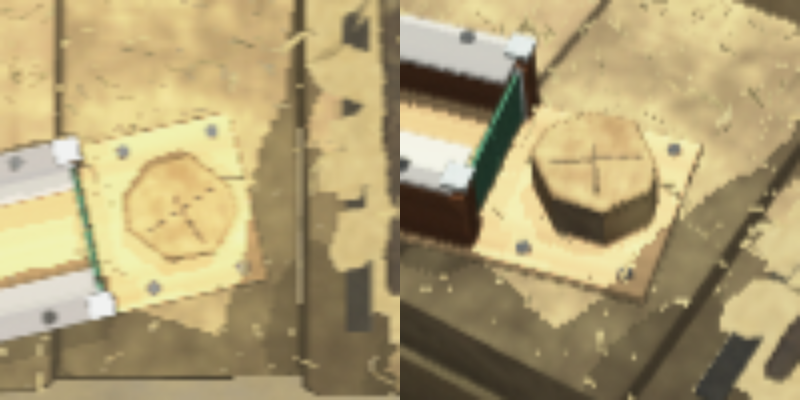

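The blank lies cross up on the apron: centre (180,207) in the top crop, on the gate–apron axis. The gate is shut. Next I'll turn the jaws along the chute, close them and come down behind the blank.

Emit:
apply_moves --increments '[{"delta_pos":[1,0,0],"dr":[0,0,-1.7]},{"delta_pos":[2,0,0],"dr":[0,0,-3.4]},{"delta_pos":[3,0,0],"dr":[0,0,-5.1]},{"delta_pos":[3.9,0,0],"dr":[0,0,-6.8]},{"delta_pos":[3.9,0,0],"dr":[0,0,-8.5]},{"delta_pos":[3.9,0,0],"dr":[0,0,-10.2]},{"delta_pos":[3.9,0,0],"dr":[0,0,-11.9]},{"delta_pos":[3.9,0,0],"dr":[0,0,-13.6]},{"delta_pos":[3.9,0,0],"dr":[0,0,-15.3]},{"delta_pos":[3.9,0,0],"dr":[0,0,-17]},{"delta_pos":[3.9,0,0],"dr":[0,0,-18.09]},{"delta_pos":[3.9,0,0],"dr":[0,0,-18.09]},{"delta_pos":[3.9,0,0],"dr":[0,0,-18.09]}]' --claw -1

```text
time: 8.6
position: [0.4749, 0.0639, 0.134]
orientation: [[-0.976, -0.219, -0.001], [-0.219, 0.976, 0.0], [0.001, 0.0, -1.0]]
contact_force: [-0.4, 0.5, 0.0]
width: 0.0006
```

```bash
python3 - <<'E'
from h import *
go(chute(-.135,0,.033),102.5)
E
```

```text
t 8.6 pos [0.4749 0.0639 0.134 ] w 0.000632447014221046 F [-0.4  0.5  0. ]
delta_pos [-0.04, -0.1, 4.04] dr [0.0, -0.01, 0.03]
```

Emit:
apply_moves --increments '[{"delta_pos":[-0.04,-0.1,1.5],"dr":[0,0,0]},{"delta_pos":[-0.04,-0.1,3],"dr":[0,0,0]},{"delta_pos":[-0.04,-0.1,3.7],"dr":[0,0,0]},{"delta_pos":[-0.04,-0.1,4.04],"dr":[0,0,0]},{"delta_pos":[-0.04,-0.1,4.04],"dr":[0,0,0]},{"delta_pos":[-0.04,-0.1,4.04],"dr":[0,0,0]}]'

```text
time: 9.2
position: [0.4774, 0.0608, 0.0338]
orientation: [[-0.975, -0.22, 0.001], [-0.22, 0.975, -0.0], [-0.001, -0.0, -1.0]]
contact_force: [-0.2, 0.2, -0.4]
width: 0.0001
```

```bash
cat >> h.py <<'E'
def st():
    s=observe(); a=np.radians(ANG); c,n=np.cos(a),np.sin(a); p=np.array(s['position'])-O; F=s['contact_force']
    print('t',s['time'],'chute xyz mm',(1e3*np.array([p[0]*c+p[1]*n,-p[0]*n+p[1]*c,p[2]])).round(1),'F along/lat/z',np.round([F[0]*c+F[1]*n,-F[0]*n+F[1]*c,F[2]],1))
E
python3 - <<'E'
from h import *
st(); go(chute(-.06,0,.033),102.5)
E
```

```text
t 9.2 chute xyz mm [-136.1   -0.9   33.8] F along/lat/z [ 0.2  0.1 -0.4]
t 9.2 pos [0.4774 0.0608 0.0338] w 7.954111648041806e-05 F [-0.2  0.2 -0.4]
delta_pos [0.03, 3.05, 0.03] dr [-0.0, 0.01, 0.04]
```

Emit:
apply_moves --increments '[{"delta_pos":[0.03,0.2,0],"dr":[0,0,0]},{"delta_pos":[0.03,0.4,0],"dr":[0,0,0]},{"delta_pos":[0.03,0.6,0],"dr":[0,0,0]},{"delta_pos":[0.03,0.8,0],"dr":[0,0,0]},{"delta_pos":[0.03,1.0,0],"dr":[0,0,0]},{"delta_pos":[0.03,1.2,0],"dr":[0,0,0]},{"delta_pos":[0.03,1.4,0],"dr":[0,0,0]},{"delta_pos":[0.03,1.6,0],"dr":[0,0,0]},{"delta_pos":[0.03,1.8,0],"dr":[0,0,0]},{"delta_pos":[0.03,1.8,0],"dr":[0,0,0]}]'

```text
time: 10.2
position: [0.4659, 0.1049, 0.033]
orientation: [[-0.975, -0.221, -0.001], [-0.221, 0.975, 0.0], [0.001, 0.0, -1.0]]
contact_force: [-0.6, 0.8, 0.1]
width: 0.0004
```

```bash
python3 - <<'E'
from h import *
st(); shot('scene','scene4'); shot('top','top4')
E
```

```text
t 10.2 chute xyz mm [-90.6   0.7  33. ] F along/lat/z [0.9 0.4 0.1]
```

Emit:
apply_moves --increments '[{"delta_pos":[0,0.2,0],"dr":[0,0,0]},{"delta_pos":[0,0.4,0],"dr":[0,0,0]},{"delta_pos":[0,0.6,0],"dr":[0,0,0]},{"delta_pos":[0,0.8,0],"dr":[0,0,0]},{"delta_pos":[0,1.0,0],"dr":[0,0,0]},{"delta_pos":[0,1.2,0],"dr":[0,0,0]},{"delta_pos":[0,1.2,0],"dr":[0,0,0]}]'

```text
time: 11.0
position: [0.4593, 0.1342, 0.033]
orientation: [[-0.975, -0.221, -0.001], [-0.221, 0.975, 0.0], [0.001, 0.0, -1.0]]
contact_force: [-0.3, -1.0, -0.2]
width: 0.0008
```

```bash
python3 - <<'E'
from h import *
st(); t=shot('top','top5');s=shot('scene','scene5')
c=np.zeros((400,800,3),np.uint8)
c[:,:400]=cv2.resize(t['img'][180:280,230:330,::-1],(400,400)); c[:,400:]=cv2.resize(s['img'][150:290,200:340,::-1],(400,400))
cv2.imwrite('pics/c7.png',c)
E
```

```text
t 11.0 chute xyz mm [-60.6   0.9  33. ] F along/lat/z [-0.9  0.5 -0.2]
```

View pics/c7.png

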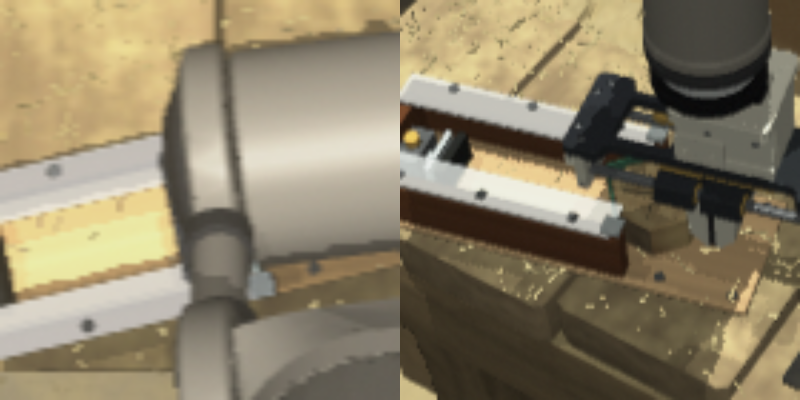

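The scene crop shows the blank's front entering between the opening green leaves near (620,165), with the finger behind it. Continuing the push.

Emit:
apply_moves --increments '[{"delta_pos":[-0.02,0.2,0],"dr":[0,0,0]},{"delta_pos":[-0.02,0.4,0],"dr":[0,0,0]},{"delta_pos":[-0.02,0.6,0],"dr":[0,0,0]},{"delta_pos":[-0.02,0.8,0],"dr":[0,0,0]},{"delta_pos":[-0.02,1.0,0],"dr":[0,0,0]}]'

```text
time: 11.6
position: [0.4541, 0.1581, 0.033]
orientation: [[-0.975, -0.22, -0.001], [-0.22, 0.975, -0.001], [0.002, -0.0, -1.0]]
contact_force: [-0.4, -4.9, 1.9]
width: 0.0003
```

```bash
python3 - <<'E'
from h import *
st()
E
```

```text
t 11.6 chute xyz mm [-36.1   0.7  33. ] F along/lat/z [-4.7  1.5  1.9]
```

Emit:
apply_moves --increments '[{"delta_pos":[0,0.2,0],"dr":[0,0,0]},{"delta_pos":[0,0.4,0],"dr":[0,0,0]},{"delta_pos":[0,0.6,0],"dr":[0,0,0]},{"delta_pos":[0,0.8,0],"dr":[0,0,0]},{"delta_pos":[0,1.0,0],"dr":[0,0,0]}]'

```text
time: 12.1
position: [0.4489, 0.183, 0.033]
orientation: [[-0.975, -0.22, -0.001], [-0.22, 0.975, 0.0], [0.001, 0.0, -1.0]]
contact_force: [0.9, -2.3, 1.2]
width: 0.0006
```

```bash
python3 - <<'E'
from h import *
st(); t=shot('top','top6');s=shot('scene','scene6')
c=np.zeros((400,800,3),np.uint8)
c[:,:400]=cv2.resize(t['img'][180:280,210:310,::-1],(400,400)); c[:,400:]=cv2.resize(s['img'][150:290,180:320,::-1],(400,400))
cv2.imwrite('pics/c8.png',c)
E
```

```text
t 12.1 chute xyz mm [-10.6   0.4  33. ] F along/lat/z [-2.5 -0.4  1.2]
```

View pics/c8.png

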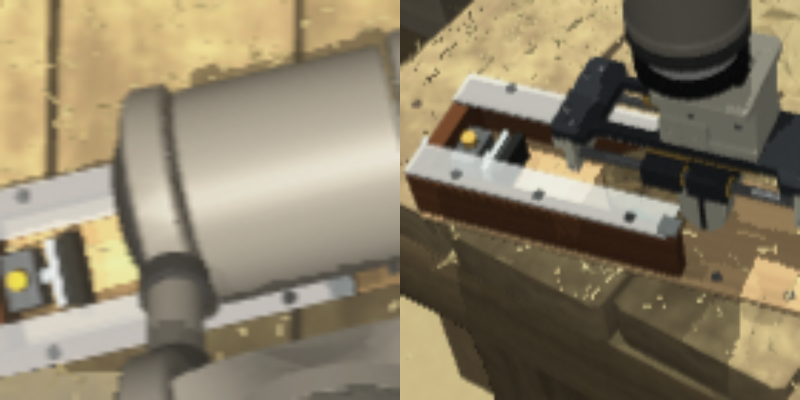

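The scene crop shows the finger at the gate near (705,210), with the blank between the walls. The pad and stop are clear ahead at (510,140). Continuing to just short of the earliest stop depth.

Emit:
apply_moves --increments '[{"delta_pos":[0,0.2,0],"dr":[0,0,0]},{"delta_pos":[0,0.4,0],"dr":[0,0,0]},{"delta_pos":[0,0.6,0],"dr":[0,0,0]},{"delta_pos":[0,0.8,0],"dr":[0,0,0]},{"delta_pos":[0,1.0,0],"dr":[0,0,0]},{"delta_pos":[0,1.2,0],"dr":[0,0,0]},{"delta_pos":[0,1.4,0],"dr":[0,0,0]},{"delta_pos":[0,1.4,0],"dr":[0,0,0]}]'

```text
time: 13.0
position: [0.4411, 0.2173, 0.033]
orientation: [[-0.975, -0.221, -0.001], [-0.221, 0.975, 0.0], [0.001, 0.0, -1.0]]
contact_force: [2.2, -0.3, 0.1]
width: 0.0006
```

```bash
python3 - <<'E'
from h import *
st()
E
```

```text
t 13.0 chute xyz mm [24.5  0.6 33. ] F along/lat/z [-0.8 -2.1  0.1]
```

Emit:
apply_moves --increments '[{"delta_pos":[0,0.1,0],"dr":[0,0,0]},{"delta_pos":[0,0.2,0],"dr":[0,0,0]},{"delta_pos":[0,0.3,0],"dr":[0,0,0]},{"delta_pos":[0,0.35,0],"dr":[0,0,0]},{"delta_pos":[0,0.35,0],"dr":[0,0,0]}]'

```text
time: 13.5
position: [0.4393, 0.2254, 0.033]
orientation: [[-0.975, -0.22, -0.001], [-0.22, 0.975, 0.0], [0.001, 0.0, -1.0]]
contact_force: [0.3, -0.3, 0.5]
width: 0.0003
```

Emit:
apply_moves --increments '[{"delta_pos":[0,0.08,0],"dr":[0,0,0]},{"delta_pos":[0,0.16,0],"dr":[0,0,0]},{"delta_pos":[0,0.16,0],"dr":[0,0,0]}]'

```text
time: 13.8
position: [0.4384, 0.2293, 0.033]
orientation: [[-0.975, -0.221, -0.001], [-0.221, 0.975, -0.0], [0.001, 0.0, -1.0]]
contact_force: [0.3, -1.7, -0.3]
width: 0.0006
```

```bash
python3 -c "
from h import *
st()"
```

```text
t 13.8 chute xyz mm [36.8  0.7 33. ] F along/lat/z [-1.7  0.1 -0.3]
```

Emit:
apply_moves --increments '[{"delta_pos":[0,0.08,0],"dr":[0,0,0]},{"delta_pos":[0,0.16,0],"dr":[0,0,0]},{"delta_pos":[0,0.16,0],"dr":[0,0,0]},{"delta_pos":[0,0.16,0],"dr":[0,0,0]}]'

```text
time: 14.2
position: [0.4375, 0.2331, 0.033]
orientation: [[-0.975, -0.22, -0.001], [-0.22, 0.975, 0.0], [0.001, 0.0, -1.0]]
contact_force: [0.4, -0.1, -0.3]
width: 0.0005
```

Emit:
apply_moves --increments '[{"delta_pos":[0,0.06,0],"dr":[0,0,0]},{"delta_pos":[0,0.12,0],"dr":[0,0,0]},{"delta_pos":[0,0.12,0],"dr":[0,0,0]},{"delta_pos":[0,0.12,0],"dr":[0,0,0]}]'

```text
time: 14.6
position: [0.4369, 0.2361, 0.033]
orientation: [[-0.975, -0.22, -0.001], [-0.22, 0.975, 0.0], [0.001, 0.0, -1.0]]
contact_force: [0.0, 0.4, 0.3]
width: 0.0005
```

```bash
python3 -c "
from h import *
st()"
```

```text
t 14.6 chute xyz mm [43.8  0.7 33. ] F along/lat/z [ 0.3 -0.1  0.3]
```

Emit:
apply_moves --increments '[{"delta_pos":[0,0.06,0],"dr":[0,0,0]},{"delta_pos":[0,0.1,0],"dr":[0,0,0]},{"delta_pos":[0,0.1,0],"dr":[0,0,0]},{"delta_pos":[0,0.1,0],"dr":[0,0,0]}]'

```text
time: 15.0
position: [0.4364, 0.2384, 0.033]
orientation: [[-0.975, -0.22, -0.001], [-0.22, 0.975, 0.0], [0.001, 0.0, -1.0]]
contact_force: [0.3, -0.2, 0.1]
width: 0.0002
```

Emit:
apply_moves --increments '[{"delta_pos":[0,0.06,0],"dr":[0,0,0]},{"delta_pos":[0,0.1,0],"dr":[0,0,0]},{"delta_pos":[0,0.1,0],"dr":[0,0,0]},{"delta_pos":[0,0.1,0],"dr":[0,0,0]}]'

```text
time: 15.4
position: [0.4358, 0.2408, 0.033]
orientation: [[-0.975, -0.22, -0.001], [-0.22, 0.975, -0.0], [0.001, 0.0, -1.0]]
contact_force: [0.5, 0.5, 1.1]
width: 0.0005
```

Emit:
apply_moves --increments '[{"delta_pos":[0,0.06,0],"dr":[0,0,0]},{"delta_pos":[0,0.1,0],"dr":[0,0,0]},{"delta_pos":[0,0.1,0],"dr":[0,0,0]},{"delta_pos":[0,0.1,0],"dr":[0,0,0]}]'

```text
time: 15.8
position: [0.4353, 0.2433, 0.033]
orientation: [[-0.975, -0.22, -0.001], [-0.22, 0.975, -0.0], [0.001, 0.0, -1.0]]
contact_force: [0.3, -0.8, 0.1]
width: 0.0005
```

Emit:
apply_moves --increments '[{"delta_pos":[0,0.06,0],"dr":[0,0,0]},{"delta_pos":[0,0.08,0],"dr":[0,0,0]},{"delta_pos":[0,0.08,0],"dr":[0,0,0]},{"delta_pos":[0,0.08,0],"dr":[0,0,0]}]'

```text
time: 16.2
position: [0.4348, 0.2452, 0.033]
orientation: [[-0.975, -0.22, -0.001], [-0.22, 0.975, -0.0], [0.001, 0.0, -1.0]]
contact_force: [-0.9, 0.4, 0.7]
width: 0.0004
```

Emit:
apply_moves --increments '[{"delta_pos":[0,0.06,0],"dr":[0,0,0]},{"delta_pos":[0,0.08,0],"dr":[0,0,0]},{"delta_pos":[0,0.08,0],"dr":[0,0,0]},{"delta_pos":[0,0.08,0],"dr":[0,0,0]}]'

```text
time: 16.6
position: [0.4344, 0.2472, 0.033]
orientation: [[-0.975, -0.22, -0.001], [-0.22, 0.975, -0.0], [0.001, 0.0, -1.0]]
contact_force: [-0.8, 0.6, -0.2]
width: 0.0004
```

Emit:
apply_moves --increments '[{"delta_pos":[0,0.06,0],"dr":[0,0,0]},{"delta_pos":[0,0.08,0],"dr":[0,0,0]},{"delta_pos":[0,0.08,0],"dr":[0,0,0]},{"delta_pos":[0,0.08,0],"dr":[0,0,0]}]'

```text
time: 17.0
position: [0.434, 0.2491, 0.033]
orientation: [[-0.975, -0.22, -0.001], [-0.22, 0.975, -0.0], [0.001, 0.0, -1.0]]
contact_force: [-0.5, 0.5, -0.2]
width: 0.0006
```

Emit:
apply_moves --increments '[{"delta_pos":[0,0.06,0],"dr":[0,0,0]},{"delta_pos":[0,0.08,0],"dr":[0,0,0]},{"delta_pos":[0,0.08,0],"dr":[0,0,0]}]'

```text
time: 17.3
position: [0.4335, 0.2511, 0.033]
orientation: [[-0.975, -0.221, -0.001], [-0.221, 0.975, -0.0], [0.001, 0.0, -1.0]]
contact_force: [-0.4, -0.6, -0.4]
width: 0.0002
```

Emit:
apply_moves --increments '[{"delta_pos":[0,0.06,0],"dr":[0,0,0]},{"delta_pos":[0,0.08,0],"dr":[0,0,0]},{"delta_pos":[0,0.08,0],"dr":[0,0,0]}]'

```text
time: 17.6
position: [0.433, 0.2531, 0.033]
orientation: [[-0.975, -0.221, -0.001], [-0.221, 0.975, -0.0], [0.001, 0.0, -1.0]]
contact_force: [-0.5, -0.0, 0.2]
width: 0.0001
```

```bash
python3 - <<'E'
from h import *
st(); s=shot('scene','scene7'); shot('top','top7')
for n in('scene7','top7'):
    P=cloud(load(n)).reshape(-1,3)-O; a=np.radians(ANG); X=P[:,0]*np.cos(a)+P[:,1]*np.sin(a);Y=-P[:,0]*np.sin(a)+P[:,1]*np.cos(a)
    for x in range(40,165,6):
        k=(abs(X*1e3-x)<3)&(abs(Y)<.016); print(x,k.sum(),np.round(np.percentile(P[k,2]*1e3,[10,50,90])) if k.any() else '',end=' | ')
    print()
t=load('top7')['img']
c=np.zeros((400,800,3),np.uint8)
c[:,:400]=cv2.resize(s['img'][160:260,170:270,::-1],(400,400)); c[:,400:]=cv2.resize(t[190:290,190:290,::-1],(400,400))
cv2.imwrite('pics/c9.png',c)
E
```

```text
t 17.6 chute xyz mm [61.2  0.8 33. ] F along/lat/z [0.1 0.5 0.2]
40 28 [-753. -747.   54.] | 46 56 [-751.   34.   50.] | 52 34 [-751. -369.   49.] | 58 24 [-752. -745.   48.] | 64 29 [-752. -743.   50.] | 70 28 [-755. -748.   48.] | 76 30 [-753. -748.   50.] | 82 21 [-754. -750.   43.] | 88 26 [-752. -744.   42.] | 94 26 [-754. -749.   42.] | 100 28 [-753. -750.   42.] | 106 31 [-755. -745.   43.] | 112 24 [-753. -747.   43.] | 118 31 [-754. -747.   43.] | 124 58 [-750.   42.  124.] | 130 90 [-749.  118.  125.] | 136 64 [-750.  122.  125.] | 142 69 [-751.  122.  125.] | 148 93 [-751.   39.  126.] | 154 49 [-751.  122.  125.] | 160 148 [-742. -448.   37.] | 
40 95 [374. 376. 378.] | 46 92 [374. 376. 377.] | 52 97 [374. 376. 378.] | 58 92 [374. 376. 377.] | 64 92 [374. 376. 378.] | 70 92 [375. 376. 378.] | 76 95 [375. 376. 378.] | 82 95 [374. 376. 378.] | 88 90 [375. 376. 377.] | 94 90 [374. 376. 378.] | 100 84 [372. 376. 378.] | 106 121 [369. 377. 381.] | 112 91 [377. 380. 381.] | 118 85 [376. 379. 381.] | 124 29 [365. 372. 377.] | 130 13 [356. 361. 364.] | 136 0  | 142 0  | 148 0  | 154 0  | 160 0  |
```

View pics/c9.png

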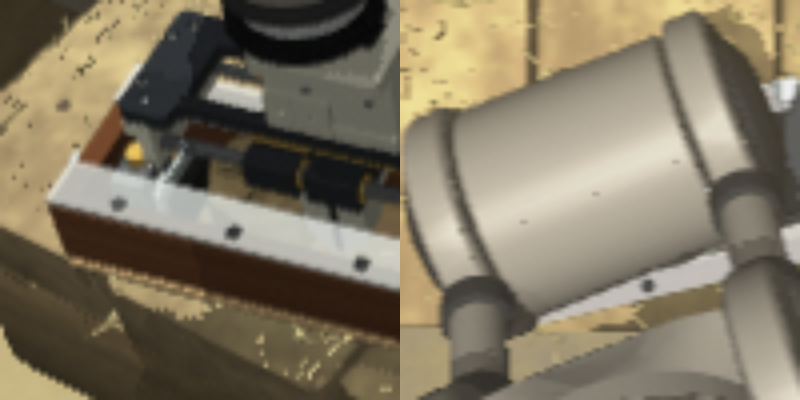

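The scene crop shows the finger inside the slot at about (325,210). The blank's top (z 42) runs ahead of it to at least x = 124, with the pad dark at (190,175), nearly touching. Continuing in small steps.

Emit:
apply_moves --increments '[{"delta_pos":[0,0.06,0],"dr":[0,0,0]},{"delta_pos":[0,0.06,0],"dr":[0,0,0]},{"delta_pos":[0,0.06,0],"dr":[0,0,0]}]'

```text
time: 18.0
position: [0.4328, 0.2545, 0.033]
orientation: [[-0.975, -0.22, -0.001], [-0.22, 0.975, -0.0], [0.001, 0.0, -1.0]]
contact_force: [0.2, -1.2, -0.6]
width: 0.0003
```

Emit:
apply_moves --increments '[{"delta_pos":[0,0.06,0],"dr":[0,0,0]},{"delta_pos":[0,0.06,0],"dr":[0,0,0]},{"delta_pos":[0,0.06,0],"dr":[0,0,0]}]'

```text
time: 18.3
position: [0.4324, 0.2558, 0.033]
orientation: [[-0.975, -0.22, -0.001], [-0.22, 0.975, -0.0], [0.001, -0.0, -1.0]]
contact_force: [-0.2, -2.9, 0.9]
width: 0.0002
```

Emit:
apply_moves --increments '[{"delta_pos":[0,0.04,0],"dr":[0,0,0]},{"delta_pos":[0,0.04,0],"dr":[0,0,0]},{"delta_pos":[0,0.04,0],"dr":[0,0,0]}]'

```text
time: 18.6
position: [0.4321, 0.2566, 0.033]
orientation: [[-0.975, -0.22, -0.001], [-0.22, 0.975, -0.0], [0.001, -0.0, -1.0]]
contact_force: [-0.0, -3.9, 1.4]
width: 0.0007
```

```bash
python3 -c "
from h import *
st()"
```

```text
t 18.6 chute xyz mm [64.8  0.8 33. ] F along/lat/z [-3.8  0.9  1.4]
```

Emit:
apply_moves --increments '[{"delta_pos":[0,0.04,0],"dr":[0,0,0]},{"delta_pos":[0,0.04,0],"dr":[0,0,0]},{"delta_pos":[0,0.04,0],"dr":[0,0,0]}]'

```text
time: 18.9
position: [0.4319, 0.2574, 0.033]
orientation: [[-0.975, -0.221, -0.001], [-0.221, 0.975, -0.001], [0.001, -0.001, -1.0]]
contact_force: [0.3, -6.1, 1.1]
width: -0.0
```

Emit:
apply_moves --increments '[{"delta_pos":[0,0.03,0],"dr":[0,0,0]},{"delta_pos":[0,0.03,0],"dr":[0,0,0]},{"delta_pos":[0,0.03,0],"dr":[0,0,0]},{"delta_pos":[0,0.03,0],"dr":[0,0,0]}]'

```text
time: 19.3
position: [0.4317, 0.2579, 0.033]
orientation: [[-0.975, -0.221, -0.001], [-0.221, 0.975, -0.001], [0.001, -0.001, -1.0]]
contact_force: [-0.2, -6.6, 1.6]
width: 0.0005
```

```bash
python3 -c "
from h import *
st()"
```

```text
t 19.3 chute xyz mm [66.2  1.  33. ] F along/lat/z [-6.4  1.6  1.6]
```

Emit:
apply_moves --increments '[{"delta_pos":[0,0.02,0],"dr":[0,0,0]},{"delta_pos":[0,0.02,0],"dr":[0,0,0]},{"delta_pos":[0,0.02,0],"dr":[0,0,0]},{"delta_pos":[0,0.02,0],"dr":[0,0,0]}]'

```text
time: 19.7
position: [0.4316, 0.2582, 0.033]
orientation: [[-0.975, -0.221, -0.001], [-0.221, 0.975, -0.001], [0.002, -0.001, -1.0]]
contact_force: [0.1, -8.0, 2.9]
width: 0.0003
```

Emit:
apply_moves --increments '[{"delta_pos":[0,-0.03,0],"dr":[0,0,0]},{"delta_pos":[0,-0.06,0],"dr":[0,0,0]},{"delta_pos":[0,-0.09,0],"dr":[0,0,0]},{"delta_pos":[0,-0.12,0],"dr":[0,0,0]},{"delta_pos":[0,-0.15,0],"dr":[0,0,0]},{"delta_pos":[0,-0.2,0],"dr":[0,0,0]},{"delta_pos":[0,-0.25,0],"dr":[0,0,0]},{"delta_pos":[0,-0.25,0],"dr":[0,0,0]}]'

```text
time: 20.5
position: [0.4332, 0.253, 0.0331]
orientation: [[-0.975, -0.22, -0.0], [-0.22, 0.975, 0.0], [0.0, 0.0, -1.0]]
contact_force: [-0.3, 0.4, 0.6]
width: 0.0004
```

```bash
python3 -c "
from h import *
st()"
```

```text
t 20.5 chute xyz mm [61.1  0.6 33.1] F along/lat/z [0.5 0.2 0.6]
```

Emit:
apply_moves --increments '[{"delta_pos":[0,0,-0.3],"dr":[0,0,0]},{"delta_pos":[0,0,-1],"dr":[0,0,0]},{"delta_pos":[0,0,-2],"dr":[0,0,0]},{"delta_pos":[0,0,-4],"dr":[0,0,0]},{"delta_pos":[0,0,-6],"dr":[0,0,0]},{"delta_pos":[0,-2,-6],"dr":[0,0,0]},{"delta_pos":[0,-4,-6],"dr":[0,0,0]},{"delta_pos":[0,-6,-6],"dr":[0,0,0]},{"delta_pos":[0,-8,-6],"dr":[0,0,0]},{"delta_pos":[0,-10,-6],"dr":[0,0,0]},{"delta_pos":[0,-11,-6],"dr":[0,0,0]},{"delta_pos":[0,-11,-6],"dr":[0,0,0]}]'

```text
time: 21.7
position: [0.4945, -0.0183, 0.1836]
orientation: [[-0.976, -0.216, 0.001], [-0.216, 0.976, -0.001], [-0.0, -0.001, -1.0]]
contact_force: [-0.9, 0.5, -0.1]
width: 0.0005
```

```bash
python3 - <<'E'
from h import *
st(); t=shot('top','top8');s=shot('scene','scene8')
c=np.zeros((600,800,3),np.uint8)
c[:300,:700]=cv2.resize(t['img'][190:280,190:400,::-1],(700,300),interpolation=cv2.INTER_CUBIC); c[300:,:600]=cv2.resize(s['img'][160:260,160:360,::-1],(600,300),interpolation=cv2.INTER_CUBIC)
cv2.imwrite('pics/c10.png',c)
for n in('top8','scene8'):
    P=cloud(load(n)).reshape(-1,3); k=(P[:,0]>.38)&(P[:,0]<.53)&(abs(P[:,1]+.165)<.05)&(P[:,2]>.022)&(P[:,2]<.045);print(n,'plain ctr',P[k].mean(0) if k.any() else None)
    P=P-O;a=np.radians(ANG); X=P[:,0]*np.cos(a)+P[:,1]*np.sin(a);Y=-P[:,0]*np.sin(a)+P[:,1]*np.cos(a)
    for x in range(60,165,4):
        k=(abs(X*1e3-x)<2)&(abs(Y)<.012)&(P[:,2]>-.02); print(x,np.round(np.median(P[k,2]*1e3)) if k.any() else '',end=' | ')
    print()
E
```

```text
t 21.7 chute xyz mm [-217.1   -0.5  183.6] F along/lat/z [ 0.6  0.8 -0.1]
top8 plain ctr [ 0.43799233 -0.16365176  0.03048835]
60 9.0 | 64 10.0 | 68 9.0 | 72 9.0 | 76 9.0 | 80 9.0 | 84 26.0 | 88 42.0 | 92 43.0 | 96 43.0 | 100 42.0 | 104 42.0 | 108 42.0 | 112 43.0 | 116 43.0 | 120 42.0 | 124 43.0 | 128 42.0 | 132 43.0 | 136 42.0 | 140 42.0 | 144 43.0 | 148 32.0 | 152 39.0 | 156 39.0 | 160 37.0 | 164 38.0 | 
scene8 plain ctr [ 0.43197435 -0.16687023  0.02946627]
60 8.0 | 64 9.0 | 68 10.0 | 72 8.0 | 76 11.0 | 80 34.0 | 84 37.0 | 88 42.0 | 92 42.0 | 96 42.0 | 100 42.0 | 104 42.0 | 108 42.0 | 112 42.0 | 116 41.0 | 120 42.0 | 124 41.0 | 128 42.0 | 132 42.0 | 136 41.0 | 140 40.0 | 144 38.0 | 148 38.0 | 152 39.0 | 156 37.0 | 160 36.0 | 164 37.0 |
```

View pics/c10.png

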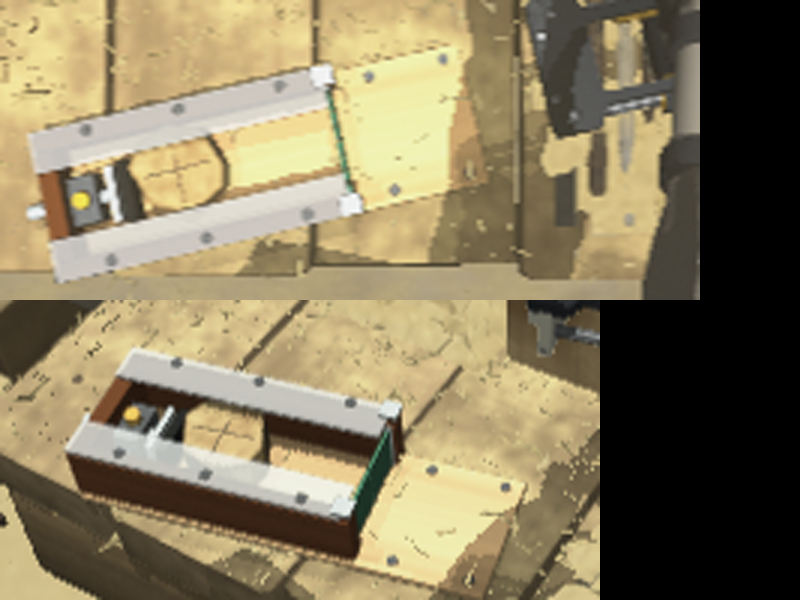

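Both views show the blank cross up against the pad (top crop: blank centre (178,173), pad at (130,190)). The green leaves lie straight across the posts, so the gate is shut, and the plain blank is unmoved. Handing in.

```bash
python3 -c "
from rig import *
print(finish_job())"
```

```text
the job is handed in; nothing more can be done
None
```

The crossed blank is in the chute, cross up against the stop with the gate shut behind it, and I handed the job in at about 22 s of the 64 s allowed. No verdict was reported.

- **Pick and place:** I gripped the blank across its 59 mm (the jaws read 58 mm) and laid it on the apron.
- **Push and stop:** I pushed it through the gate with the shut fingers. The highest reading I took in the gate was about 5 N. Small steps found the stop, with the force rising over the last 3 mm or so to about 8 N. I then eased off 5 mm and lifted the fingers straight out.
- **Last checks:** The final pictures show the blank against the pad and the green leaves closed. The plain blank is where it was in both cameras, to within 0.2 mm. The force reading after withdrawal was about zero.
- **Disagreements and limits:**
  - The two cameras differ by about 2 to 6 mm in position, so I used averages.
  - My early image estimate of the pad depth (about 141 mm) was several mm short of where it was felt: about 148 to 150 mm, going by where the fingers stopped.
  - The top depth profile dips slightly at the line between blank and pad. I took this as edge blur, but the pictures cannot rule out a gap under about 2 mm.

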